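# Seat the inner lid, keep the cover in hand

## Task

The clear cover on the worktop carries an orange inner lid clipped up inside it: lift both together by the wooden knob, lower them onto the white canister and press until you feel the inner lid snap fully home on the rim. Then lift the cover off alone, leaving the inner lid home and unstirred, and finish still holding the cover level over the canister, a few centimetres clear of the inner lid. The lids must not come apart before the inner one is home, and leave the jars, shaker and gourd around where they stand.

Things in the scene. Friction and masses are not known exactly. Their poses are not given: they have to be found in the camera images.
- cover_knob (a point): grip point on the axis of the clear cover's dark wooden knob (round, 28 mm diameter, 40 mm tall, free on all sides, z up), 25 mm above the cover's flat top and 15 mm below the knob's end. The cover starts standing upright on the worktop on its skirt, inner lid inside; its yaw does not matter
- cover_edge (a point): centre of the lower edge of the cover's skirt, 76 mm below cover_knob. Cover: loose, clear, slightly milky plastic, 100 mm outside, 94 mm inside, top 4 mm thick, about 0.18 kg. Four small spring noses under its top hold the inner lid's knob and let go at a pull of about 5 N, well above the inner lid's weight
- inner_lid (a point): centre of the underside of the orange inner lid's flange (z up), level with canister_rim when home; nested, 48 mm below cover_knob. Loose, 0.06 to 0.11 kg, seen through the cover. Flange 86 mm diameter, 3 mm thick; below it a 73 mm plug, 26 mm deep, tapering to 62 mm at its foot; above it a knob 24 mm across, its top 19 mm above this point
- canister_rim (a point): centre of the canister's mouth, level with the rim (z up). White ceramic canister with a pale wood band, fixed to the worktop; neck 88 mm outside, 78 mm inside, standing 36 mm above a body 112 mm wide; rim 110 to 130 mm above the worktop, different at each start. The cover's skirt passes round the neck, 3 mm clear, without touching the body
- canister_catch (a point): on the canister's axis 11 mm below the rim, where four spring noses in the neck click over the plug: pushing it in takes about 8 to 10 N and ends with the flange flat on the rim, a hard stop (cover_knob then 48 mm above the rim). Once home the inner lid resists a pull of about 13 N, so lifting the cover leaves it
- red_spice: spice jar with a red cap, 46 mm across, 100 mm tall; origin at the middle of its foot; a bystander
- yellow_spice: spice jar with a mustard-yellow cap, 46 mm across, 106 mm tall; origin at the middle of its foot; a bystander
- grey_jar: glass jar with a grey lid, 73 mm across, 100 mm tall; origin at the middle of its foot; a bystander
- low_jar: low glass jar with a grey lid, 76 mm across, 62 mm tall; origin at the middle of its foot; a bystander
- shaker: salt shaker with a metal top, 44 mm across, 90 mm tall; origin at the middle of its foot; a bystander
- gourd: small cream gourd, 62 mm across, 57 mm tall; origin at the middle of its foot; a bystander
Not all that is in view belongs to the job. Leave any green or purple look-alike of the part that bears cover_knob alone.

How it is judged:
By the outcome, as a careful person would: the job done as asked, in the order asked, and still so for the second after the job is handed in, while the arm keeps its last pose, push and grip.
It also fails if it takes over 54 s, if anything falls off the work surface, if the arm or the gripper's body presses on something with over 40 N, if the wrist force passes 120 N, or if a joint passes its speed limit or range.

## Robot

A 6-joint arm with a two-finger parallel gripper is mounted at the origin on a cart in front of the work surface, level with it; the furniture and walls round the work are solid. World frame = base frame: x ahead of the robot, y to its left, z up, the work surface at z = 0. Lengths are in m, angles in degrees, forces in N, time in s.
With the tool pointing down it reaches from about 0.25 to 0.725 m from the base axis. Payload 9.7 kg.
Tool frame: the origin (TCP) lies between the finger pads; the fingertips stand 22 mm ahead of it and the grasp point (between the pads) lies 3 mm ahead of it; z points along the fingers, y is the line along which they close (so a half turn about z gives the same grasp; the last joint's range is limited). The gripper opens to 85 mm and grips with 20 to 120 N. Pads are 22 mm wide; open, the fingers measure 114 mm over their backs; the gripper's body (76 mm by 85 mm) begins 54 mm behind the grasp point. The pads swing forward as they close: fully open they stand 13 mm farther back than shut.
Start: joints at [-63.484, 4.979, 10.078, 95.1, 0, 90], TCP at [0.246, -0.492, 0.253] pointing down, gripper open.
Joint ranges: [-179.16, 179.16], [-48.56, 103.87], [-65.8, 70.77], [-126.05, 130.52], [-82.76, 87.17], [-180, 180]. Speed limits (degrees/s): [127.2, 127.2, 147.25, 180, 180, 180].

## Interface

Orientations are given as [roll, pitch, yaw] about the fixed x, y, z axes, in that order (R = Rz(yaw) Ry(pitch) Rx(roll)).
In Python, from workcell import bot, viewer, finder gives the robot as it stands.
- The arm moves only by the tool move_arm, never from a script. Its arguments are lists of equal length, an entry for each row: "offset": the shift along the tool's x, y, z in cm, a list of three; "twist": the turn, a rotation vector about the tool's x, y, z in rad, a list of three; "grip": the opening, from 0 (shut) to 1 (fully open). In form: {"offset": [[x, y, z], ...], "twist": [[ax, ay, az], ...], "grip": [grip, ...]}. A call has 1 to 5 rows; each row shifts and turns the commanded pose from where the row before left it, along the tool's axes as they then stand; what a row does not reach is not made up. A row lasts 1/10 s, in which the tool goes at most 50 mm and 8.59 degrees, less where a joint would pass 70% of its speed; a pose out of reach is approached as far as the arm can. A call is refused whole if a number of a shift passes 5 or a number of a turn 0.15, either way. A call with a gripper value outside its range is refused whole. The fingers move at their own pace and stop on an object; "force" is the grip in N (left out, the last holds). Time passes only in rows, so rows that do not move let the fingers close. It gives the time, the measured TCP pose, the force, the opening and the grip force at its end, in the units of the state.
- bot.get_obs(): the state, without advancing time (a new reading comes with each control period).
- viewer.camera(name): name is "side" or "top"; returns a dict with "color" (420x560x3 uint8, red, green, blue), "depth" (420x560 float32, m along the optical axis (not along the pixel's ray), 0 where there is no reading), "vfov" (degrees; the focal length in pixels is half the picture's height over the tangent of half this angle, whatever the lens; pixels are square), "cx", "cy" (the principal point, pixels), "position" and "attitude" of the camera in the world. Camera axes: x right, y down, z forward; pixel columns grow to the right and rows downward; lengths in m; the calibration is good to about 2 mm. A picture is of the moment at which its call begins.
- bot.job_done(): hands the job in; it is judged then, once.
Trained networks look in a picture, given as the dict that the camera call returned (one of the last four; its "shot" number tells which), for a name from the list of things; names that differ only in an ending like _2 or _b are one class to them, and where a whole thing is asked for, a point or a joint stands for the part that bears it (a point fixed in the world has none). Each returns a list of dicts, best first, with "p" (0 to 1); they miss things now and then, are a little off and sometimes report something else, mostly with a low value. They report only what shows in the picture. A call takes as long as a camera call. They do not tell look-alikes from the thing itself.
- finder.boxes_of(picture, thing): "position" ([column, row] in pixels, amid what is visible of it).
- finder.pinpoint(picture, thing): "position" ([column, row] in pixels: a listed point, or the origin of a listed thing).
The state is a dict: "time": time; "q": joint angles; "qd": joint speeds; "joint_efforts": joint torques, N m; "ee_pos": TCP position; "tcp_rot": TCP orientation; "wrist_force": force on the tool from outside, world axes, zero at the start; "torque": the same for the moment, N m; "opening": finger opening in m; "grasp_force": force on a finger pad.
Only numpy, scipy, OpenCV 4.12 (cv2) and the standard library are available. Lean on these libraries where they do the work, as an engineer would, in place of code of your own. Each camera call takes 0.05 s, during which the arm holds its last target. There are 200 camera calls.

## Working session

There is one attempt and no reset: what is moved stays moved. The work goes in short steps, Python scripts to look and compute and a tool call to move; the robot and the scene stay as the last step left them, time stands still between calls to the robot, and variables do not carry over. Pictures are saved under pics/ and viewed, at most 11 in all, crops included, and the job is handed in when it is done.

Besides the shell and the picture viewer there is one more tool, called after ">>>" as name(argument=value, ...) on one line, values as JSON. move_arm: Moves the arm, as the interface text tells. Its arguments: {"type":"object","properties":{"offset":{"type":"array","items":{"type":"array","items":{"type":"number"}}},"twist":{"type":"array","items":{"type":"array","items":{"type":"number"}}},"grip":{"type":"array","items":{"type":"number"}},"force":{"type":"number"}},"required":["offset","twist","grip"]}

```bash
mkdir -p pics
cat > h.py <<'E'
import numpy as np, cv2
from scipy.spatial.transform import Rotation as R
from workcell import bot, viewer, finder
def Rm(a):
    a=np.array(a,float)
    if a.shape==(3,3): return a
    return R.from_euler('xyz',a,degrees=True).as_matrix() if a.size==3 else R.from_quat(a).as_matrix()
def ray(p,uv):
    f=p["color"].shape[0]/2/np.tan(np.radians(p["vfov"])/2)
    d=np.array([(uv[0]-p["cx"])/f,(uv[1]-p["cy"])/f,1.])
    return np.array(p["position"]),Rm(p["attitude"])@d
def atz(p,uv,z):
    o,d=ray(p,uv); return o+d*(z-o[2])/d[2]
def atd(p,uv):
    o,d=ray(p,uv); c,r=int(round(uv[0])),int(round(uv[1])); return o+d*p["depth"][r,c]
def tri(a,ua,b,ub):
    o1,d1=ray(a,ua);o2,d2=ray(b,ub)
    s=np.linalg.lstsq(np.c_[d1,-d2],o2-o1,rcond=None)[0]
    x,y=o1+d1*s[0],o2+d2*s[1]; return (x+y)/2,np.linalg.norm(x-y)
E
python3 - <<'E'
from h import *
np.set_printoptions(precision=4,suppress=True)
P={}
for n in("side","top"):
    p=P[n]=viewer.camera(n); cv2.imwrite(f"pics/{n}0.png",p["color"][:,:,::-1])
    print(n,p["position"],p["attitude"],p["vfov"],p["cx"],p["cy"])
    for t in("cover_knob","cover_edge","inner_lid","canister_rim"):
        for x in finder.pinpoint(p,t)[:3]: print(t,np.array(x["position"]),round(x["p"],2),atd(p,x["position"]))
    for t in("red_spice","yellow_spice","grey_jar","low_jar","shaker","gourd"):
        for x in finder.pinpoint(p,t)[:1]: print(t,np.array(x["position"]),round(x["p"],2),atz(p,x["position"],0))
print(bot.get_obs())
E
```

```text
side [-0.3646 -0.6819  1.2814] [-138.1922   -0.3018  -53.5056] 42.85130034096878 274.9772260123783 221.997916028572
cover_knob [270.6 228.7] 0.9 [ 0.1065 -0.3287  0.6061]
cover_knob [256.7 273.4] 0.76 [ 0.3231 -0.1177  0.0726]
cover_knob [314.2 249.4] 0.66 [ 0.4728 -0.2087  0.0979]
cover_edge [310.1 267.2] 0.9 [ 0.4471 -0.2153  0.0468]
cover_edge [270.9 248.9] 0.8 [ 0.4252 -0.0908  0.06  ]
cover_edge [260.  287.8] 0.69 [ 0.3009 -0.146   0.0526]
red_spice [339.5 250.9] 0.59 [ 0.5835 -0.235   0.    ]
grey_jar [209.2 172.4] 0.51 [0.6101 0.3171 0.    ]
low_jar [353.4 311.6] 0.75 [ 0.4217 -0.3814  0.    ]
gourd [341.8 252.5] 0.87 [ 0.5824 -0.244   0.    ]
top [ 0.2724 -0.0591  1.2605] [-169.9127   -0.7344  -89.3753] 50.08234085072601 277.87119705606773 209.64009492103352
cover_knob [332.5 213.7] 0.93 [ 0.4718 -0.2164  0.0901]
cover_knob [295.5 267.6] 0.78 [ 0.3289 -0.1189  0.0941]
cover_knob [274.4 217.8] 0.75 [ 0.4582 -0.0629  0.0936]
cover_edge [275.5 221.3] 0.97 [ 0.4517 -0.066   0.0754]
cover_edge [325.1 211.2] 0.73 [ 0.4773 -0.1962  0.0955]
canister_rim [178.3 202.9] 0.8 [0.5119 0.2102 0.0036]
red_spice [215.4 174.5] 0.71 [0.5973 0.1084 0.    ]
grey_jar [144.9 171. ] 0.8 [0.6048 0.3116 0.    ]
low_jar [388.1 236.4] 0.94 [ 0.4241 -0.3853  0.    ]
shaker [287.  173.5] 0.62 [ 0.6033 -0.098   0.    ]
gourd [336.5 179.2] 0.66 [ 0.5883 -0.2412  0.    ]
{'time': 1.1, 'q': array([-63.4852,   4.9795,  10.0776,  95.0994,   0.0002,  90.0016]), 'qd': array([-0.1139,  0.0259, -0.0134, -0.126 ,  0.0075,  0.1011]), 'joint_efforts': array([ -0.0035, -52.0104,  46.4873,   0.0015,  -0.0001,   0.    ]), 'ee_pos': array([ 0.2455, -0.4921,  0.2533]), 'tcp_rot': array([-179.9987,   -0.0002,   26.5132]), 'wrist_force': array([-0.0571, -0.1069,  0.2397]), 'torque': array([-0.0173,  0.0106, -0.0287]), 'grasp_force': 0.0, 'opening': 0.08536015247135542}
```

View pics/top0.png

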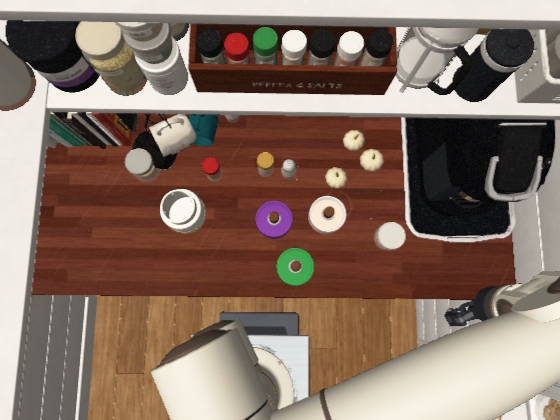

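View pics/side0.png

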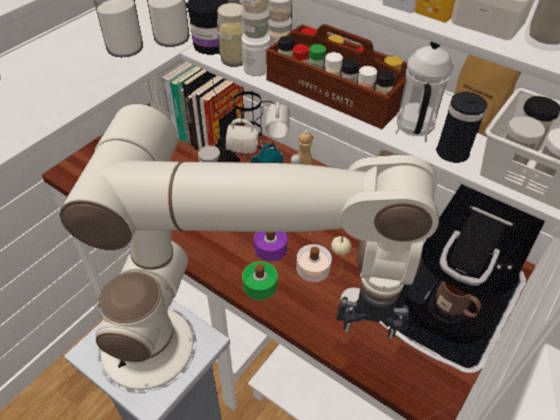

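```bash
cat > m.py <<'E'
from h import *
np.set_printoptions(precision=4,suppress=True)
def cloud(p):
    f=p["color"].shape[0]/2/np.tan(np.radians(p["vfov"])/2)
    v,u=np.mgrid[:420,:560]; d=p["depth"]
    c=np.stack([(u-p["cx"])/f*d,(v-p["cy"])/f*d,d],-1)
    return c@Rm(p["attitude"]).T+np.array(p["position"])
def rim(p,c0):
    X=cloud(p); m=(np.hypot(X[...,0]-c0[0],X[...,1]-c0[1])<.075)&(X[...,2]>.1)&(X[...,2]<.14)&(p["depth"]>0)
    q=X[m]; 
    if len(q)<30: print("few",len(q)); return
    h=np.median(q[:,2]); q=q[abs(q[:,2]-h)<.006]
    from scipy.optimize import least_squares
    c=least_squares(lambda s:np.hypot(q[:,0]-s[0],q[:,1]-s[1])-s[2],[*c0,.041],loss='soft_l1',f_scale=.003).x
    print("rim h",h,"n",len(q),"circle",c,"mid",(q.min(0)+q.max(0))/2,"span",np.ptp(q,axis=0))
def knob(p,c0,r=.04,zlo=.06,zt=.091):
    X=cloud(p); hsv=cv2.cvtColor(p["color"],cv2.COLOR_RGB2HSV)
    m=(np.hypot(X[...,0]-c0[0],X[...,1]-c0[1])<r)&(X[...,2]>zlo)&(hsv[...,2]<140)&(p["depth"]>0)
    v,u=np.nonzero(m); q=X[m]; print("knob n",len(q),"uv",u.mean(),v.mean(),"zmax",np.percentile(q[:,2],[10,50,90,98]))
    t=q[q[:,2]>np.percentile(q[:,2],95)-.008]; print(" top centre",t.mean(0),(t.max(0)+t.min(0))/2,np.ptp(t,axis=0))
E
python3 - <<'E'
from m import *
t=viewer.camera("top"); s=viewer.camera("side")
rim(t,[.46,.17]); knob(t,[.47,-.21]); knob(s,[.47,-.21])
print(tri(s,(314.2,249.4),t,(332.5,213.7)), atz(t,(332.5,213.7),.076),atz(s,(314.2,249.4),.076))
b=[x["position"] for x in finder.boxes_of(t,"canister_rim")[:2]];print(b)
cv2.imwrite("pics/c1.png",np.hstack([cv2.resize(t["color"][150:270,140:240],(400,480),interpolation=2),cv2.resize(t["color"][170:250,295:361],(396,480),interpolation=2)])[:,:,::-1])
E
```

```text
rim h 0.12361074919668291 n 238 circle [0.481  0.1865 0.0411] mid [0.4816 0.1871 0.1238] span [0.0881 0.088  0.0115]
knob n 97 uv 328.1443298969072 212.1340206185567 zmax [0.0745 0.0908 0.0941 0.0956]
 top centre [ 0.478  -0.2061  0.0919] [ 0.4778 -0.2059  0.0924] [0.0243 0.0244 0.0086]
knob n 98 uv 314.1938775510204 253.09183673469389 zmax [0.0667 0.0857 0.0967 0.0982]
 top centre [ 0.4738 -0.2092  0.0945] [ 0.4755 -0.2101  0.0941] [0.0214 0.0205 0.0095]
(array([ 0.4679, -0.2131,  0.1066]), np.float64(0.0030354100866036692)) [ 0.4742 -0.2183  0.076 ] [ 0.4882 -0.2     0.076 ]
[[183.4, 209.6]]
```

View pics/c1.png

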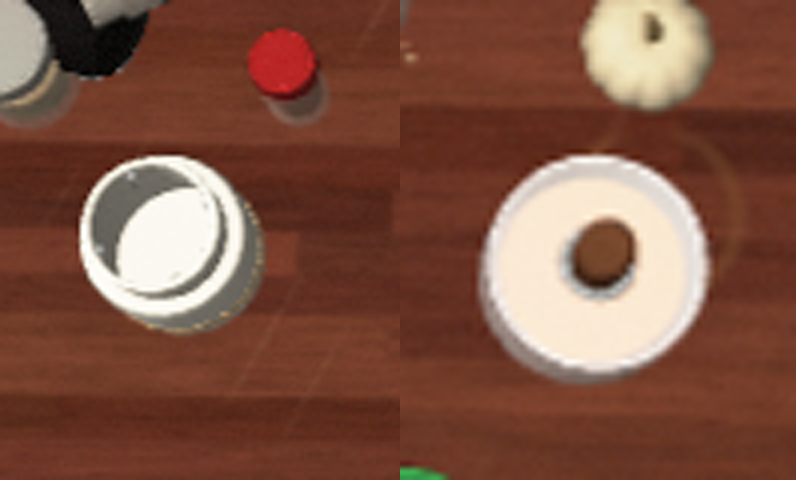

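The top crop shows the canister mouth at about (183,209). The clear cover with its brown knob is at (328,212), well clear of the gourd.

>>> move_arm(offset=[[0, 0, 0], [0, 0, 0], [0, 0, 0], [0, 0, 0], [0, 0, 0]], twist=[[0, 0, -0.14], [0, 0, -0.14], [0, 0, -0.14], [0, 0, -0.14], [0, 0, -0.14]], grip=[1, 1, 1, 1, 1], force=60)

```text
time: 1.75
ee_pos: [0.2455, -0.4922, 0.2533]
tcp_rot: [180.0, 0.0, 67.0]
wrist_force: [0.1, 0.6, 0.6]
opening: 0.0853
grasp_force: 0.0
```

>>> move_arm(offset=[[3.5, 1, 0.5], [3.5, 1, 0.5], [3.5, 1, 0.5], [3.5, 1, 0.5], [3.5, 1, 0.5]], twist=[[0, 0, 0], [0, 0, 0], [0, 0, 0], [0, 0, 0], [0, 0, 0]], grip=[1, 1, 1, 1, 1])

```text
time: 2.25
ee_pos: [0.3616, -0.3502, 0.2282]
tcp_rot: [180.0, 0.0, 66.6]
wrist_force: [-0.3, 0.4, 0.4]
opening: 0.0853
grasp_force: 0.0
```

>>> move_arm(offset=[[3.5, 1, 1], [3.5, 1, 1], [3.5, 1, 1], [3.5, 1, 1], [3.5, 1, 1]], twist=[[0, 0, 0], [0, 0, 0], [0, 0, 0], [0, 0, 0], [0, 0, 0]], grip=[1, 1, 1, 1, 1])

```text
time: 2.75
ee_pos: [0.477, -0.2092, 0.178]
tcp_rot: [180.0, 0.0, 66.6]
wrist_force: [-0.3, 0.3, -0.2]
opening: 0.0853
grasp_force: 0.0
```

Run:
```python
from m import *
s=viewer.camera("side"); rim(s,[.481,.187]); knob(s,[.477,-.207],r=.03)
o=bot.get_obs(); print(o["time"],o["ee_pos"],o["tcp_rot"])
cv2.imwrite("pics/s2.png",s["color"][:,:,::-1])
```

```text
rim h 0.11661782415123811 n 86 circle [0.4776 0.187  0.0409] mid [0.4776 0.1774 0.1167] span [0.0836 0.0686 0.0119]
knob n 223 uv 316.9820627802691 230.5067264573991 zmax [0.0712 0.2399 0.2665 0.276 ]
 top centre [ 0.4586 -0.214   0.2784] [ 0.4699 -0.2075  0.4493] [0.0452 0.0516 0.3773]
2.8 [ 0.479  -0.2059  0.176 ] [-179.9228   -0.1092   66.7501]
```

View pics/s2.png

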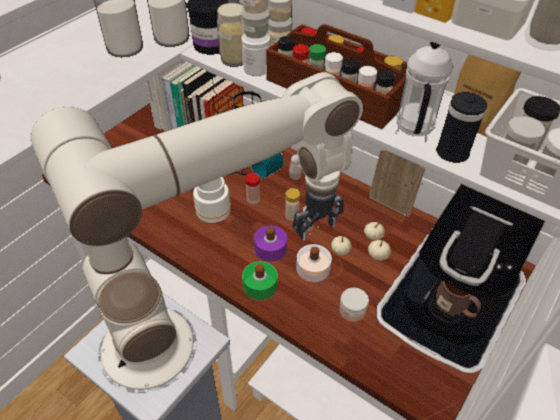

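The side view shows the gripper above the clear cover at (315,262), with the canister now in view at (211,197). Next I descend onto the knob and grip it.

>>> move_arm(offset=[[-0.2, 0, 2.5], [0, 0, 2.5], [0, 0, 2.5], [0, 0, 1.5], [0, 0, 0.7]], twist=[[0, 0, 0], [0, 0, 0], [0, 0, 0], [0, 0, 0], [0, 0, 0]], grip=[1, 1, 1, 1, 1])

```text
time: 3.3
ee_pos: [0.4748, -0.2122, 0.0799]
tcp_rot: [-179.9, -0.0, 66.6]
wrist_force: [0.5, -0.5, 1.1]
opening: 0.0855
grasp_force: 0.0
```

>>> move_arm(offset=[[0, 0, 0], [0, 0, 0], [0, 0, 0], [0, 0, 0], [0, 0, 0]], twist=[[0, 0, 0], [0, 0, 0], [0, 0, 0], [0, 0, 0], [0, 0, 0]], grip=[0.6, 0.4, 0.25, 0.1, 0], force=60)

```text
time: 3.8
ee_pos: [0.4759, -0.2126, 0.0824]
tcp_rot: [179.9, 0.0, 66.6]
wrist_force: [-1.1, 1.4, 6.6]
opening: 0.0261
grasp_force: 59.3
```

>>> move_arm(offset=[[0, 0, 0], [0, 0, 0], [0, 0, 0], [0, 0, 0], [0, 0, 0]], twist=[[0, 0, 0], [0, 0, 0], [0, 0, 0], [0, 0, 0], [0, 0, 0]], grip=[0, 0, 0, 0, 0])

```text
time: 4.3
ee_pos: [0.4759, -0.2126, 0.0824]
tcp_rot: [179.9, 0.0, 66.6]
wrist_force: [-1.0, -0.1, 6.1]
opening: 0.0264
grasp_force: 59.3
```

>>> move_arm(offset=[[0, 0, -0.5], [0, 0, -1], [0, 0, -2], [0, 0, -3], [0, 0, -3]], twist=[[0, 0, 0], [0, 0, 0], [0, 0, 0], [0, 0, 0], [0, 0, 0]], grip=[0, 0, 0, 0, 0])

```text
time: 4.8
ee_pos: [0.4751, -0.2123, 0.1775]
tcp_rot: [-180.0, 0.0, 66.6]
wrist_force: [-0.0, 0.6, -1.9]
opening: 0.0264
grasp_force: 59.3
```

>>> move_arm(offset=[[0, 0, -3], [0, 0, -3], [0, 0, -1.5], [0, 0, 0], [0, 0, 0]], twist=[[0, 0, 0], [0, 0, 0], [0, 0, 0], [0, 0, 0], [0, 0, 0]], grip=[0, 0, 0, 0, 0])

```text
time: 5.3
ee_pos: [0.4754, -0.2124, 0.2509]
tcp_rot: [-180.0, 0.0, 66.6]
wrist_force: [0.1, 0.3, -2.8]
opening: 0.0262
grasp_force: 59.5
```

Run:
```python
from m import *
s=viewer.camera("side"); t=viewer.camera("top")
for i in range(3):
    o=bot.get_obs(); print(o["time"],o["ee_pos"],o["tcp_rot"],o["wrist_force"],o["torque"])
for p in(s,t):
  for n in("cover_knob","cover_edge","inner_lid"):
    for x in finder.pinpoint(p,n)[:4]: print(n,np.array(x["position"]),round(x["p"],2),atd(p,x["position"]))
c=s["color"][140:300,220:400]
a=cv2.resize(c,(540,480),interpolation=2); cv2.imwrite("pics/s3.png",a[:,:,::-1])
```

```text
5.4 [ 0.475  -0.2122  0.25  ] [-179.887    -0.0011   66.6216] [ 0.5987 -0.     -2.0626] [-0.0133 -0.0238  0.0273]
5.4 [ 0.475  -0.2122  0.25  ] [-179.887    -0.0011   66.6216] [ 0.5987 -0.     -2.0626] [-0.0133 -0.0238  0.0273]
5.4 [ 0.475  -0.2122  0.25  ] [-179.887    -0.0011   66.6216] [ 0.5987 -0.     -2.0626] [-0.0133 -0.0238  0.0273]
cover_knob [210.3 172.6] 0.73 [0.5087 0.2084 0.1351]
cover_knob [269.3 228.4] 0.66 [ 0.4605 -0.0585  0.0968]
cover_knob [317.3 212.4] 0.61 [ 0.4579 -0.2159  0.2698]
cover_knob [260.9 271. ] 0.56 [ 0.3283 -0.1287  0.087 ]
cover_edge [316.4 229.2] 0.8 [ 0.4438 -0.2259  0.2237]
cover_edge [258.9 284.7] 0.8 [ 0.3055 -0.1386  0.0559]
cover_knob [273.3 218.2] 0.64 [ 0.4572 -0.06    0.0934]
cover_knob [296.3 265.2] 0.45 [ 0.3042 -0.0905  0.6686]
cover_edge [273.5 222. ] 0.95 [ 0.4501 -0.0607  0.0735]
cover_edge [148.4 168.4] 0.15 [0.5863 0.274  0.0977]
```

View pics/s3.png

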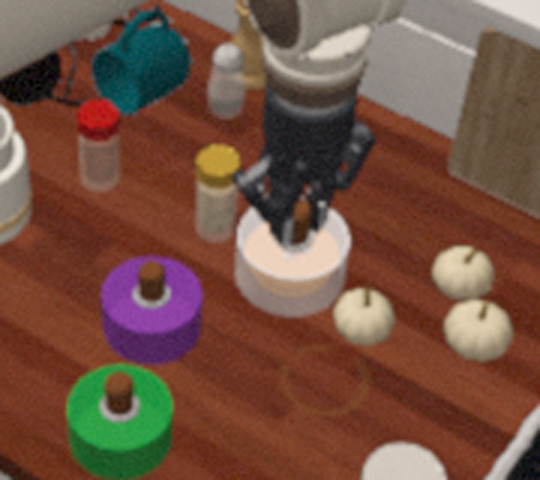

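The side crop shows the cover held level with the orange lid inside it. The knob sits between the fingers at crop (300,222). I'll measure the cover's offset in the hand.

```bash
cat >> m.py <<'E'
def cover(p,c0,zt,r=.05):
    from scipy.optimize import least_squares
    X=cloud(p); m=(np.hypot(X[...,0]-c0[0],X[...,1]-c0[1])<.07)&(X[...,2]>zt-.10)&(X[...,2]<zt+.008)&(p["depth"]>0)
    m=cv2.morphologyEx(m.astype(np.uint8),cv2.MORPH_OPEN,np.ones((3,3)))
    # silhouette fit: project model cylinder hull, match to mask by IoU
    f=210/np.tan(np.radians(p["vfov"])/2); A=Rm(p["attitude"]); th=np.linspace(0,2*np.pi,60)
    def hull(c):
        q=np.array([[c[0]+r*np.cos(a),c[1]+r*np.sin(a),z] for z in(c[2],c[2]-.051) for a in th])
        q=(q-np.array(p["position"]))@A; uv=np.c_[f*q[:,0]/q[:,2]+p["cx"],f*q[:,1]/q[:,2]+p["cy"]]
        return cv2.convexHull(uv.astype(np.float32))
    return m,hull
E
python3 - <<'E'
from m import *
s=viewer.camera("side"); t=viewer.camera("top")
for p in(s,t):
  X=cloud(p)
  for c0,lo,hi in(((.476,-.21),.15,.235),):
    m=(np.hypot(X[...,0]-c0[0],X[...,1]-c0[1])<.07)&(X[...,2]>lo)&(X[...,2]<hi)&(p["depth"]>0)
    q=X[m];print(len(q),np.histogram(q[:,2],bins=np.arange(lo,hi+.005,.005)))
    k=q[abs(q[:,2]-.225)<.009]; 
    if len(k): print("top plate", len(k),k.min(0),k.max(0),(k.min(0)+k.max(0))/2, np.median(k[:,2]))
_,hull=cover(s,(.476,-.212),.225)
im=cv2.resize(s["color"],None,fx=4,fy=4,interpolation=2)
for c,col in(((.4757,-.2124,.224),(0,255,0)),((.477,-.2075,.224),(255,0,0))):
    cv2.polylines(im,[np.int32((hull(c)+.5)*4)],True,col,1)
cv2.imwrite("pics/s4.png",im[680:1160,1040:1480][:,:,::-1])
E
```

```text
983 (array([  0,   0,   0,   5,  24,  40,  43,  44,  42,  45,  50,  33,  51,
       117, 389,  85,  15]), array([0.15 , 0.155, 0.16 , 0.165, 0.17 , 0.175, 0.18 , 0.185, 0.19 ,
       0.195, 0.2  , 0.205, 0.21 , 0.215, 0.22 , 0.225, 0.23 , 0.235]))
top plate 592 [ 0.4253 -0.2555  0.2161] [ 0.5255 -0.1552  0.234 ] [ 0.4754 -0.2054  0.225 ] 0.22242997786306884
68 (array([ 0,  0,  0,  0,  2,  1,  1,  0,  1,  1,  1,  3,  1, 16, 39,  2,  0]), array([0.15 , 0.155, 0.16 , 0.165, 0.17 , 0.175, 0.18 , 0.185, 0.19 ,
       0.195, 0.2  , 0.205, 0.21 , 0.215, 0.22 , 0.225, 0.23 , 0.235]))
top plate 57 [ 0.4771 -0.1769  0.218 ] [ 0.5181 -0.1575  0.2263] [ 0.4976 -0.1672  0.2221] 0.22136100779992773
```

View pics/s4.png

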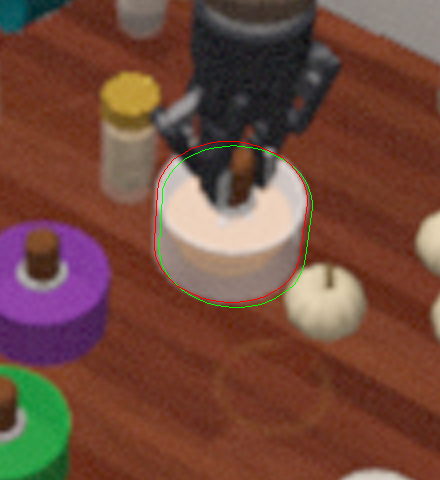

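The red outline, with the cover centre about 5 mm ahead of the TCP in y, fits the cover in the picture. Both cameras give the same carry vector, about (+3, +393) mm.

>>> move_arm(offset=[[1, -0.42, 0], [2, -0.85, 0], [3, -1.27, 0], [3, -1.27, 0], [3, -1.27, 0]], twist=[[0, 0, 0], [0, 0, 0], [0, 0, 0], [0, 0, 0], [0, 0, 0]], grip=[0, 0, 0, 0, 0])

```text
time: 6.3
ee_pos: [0.4761, -0.0804, 0.2514]
tcp_rot: [180.0, -0.0, 66.6]
wrist_force: [0.4, -0.7, -2.5]
opening: 0.0263
grasp_force: 59.4
```

>>> move_arm(offset=[[3, -1.27, 0], [3, -1.27, 0], [3, -1.27, 0], [3, -1.27, 0], [3, -1.27, 0]], twist=[[0, 0, 0], [0, 0, 0], [0, 0, 0], [0, 0, 0], [0, 0, 0]], grip=[0, 0, 0, 0, 0])

```text
time: 6.8
ee_pos: [0.4771, 0.0827, 0.2515]
tcp_rot: [180.0, -0.0, 66.6]
wrist_force: [1.2, -0.6, -2.6]
opening: 0.0265
grasp_force: 59.4
```

>>> move_arm(offset=[[3, -1.27, 0], [3, -1.27, 0], [2, -0.85, 0], [1, -0.42, 0], [0.2, -0.09, 0]], twist=[[0, 0, 0], [0, 0, 0], [0, 0, 0], [0, 0, 0], [0, 0, 0]], grip=[0, 0, 0, 0, 0])

```text
time: 7.3
ee_pos: [0.478, 0.1818, 0.2512]
tcp_rot: [-180.0, 0.0, 66.7]
wrist_force: [-0.7, -0.4, -2.5]
opening: 0.0261
grasp_force: 59.4
```

>>> move_arm(offset=[[0, 0, 0], [0, 0, 0], [0, 0, 0]], twist=[[0, 0, 0], [0, 0, 0], [0, 0, 0]], grip=[0, 0, 0])

```text
time: 7.6
ee_pos: [0.4784, 0.1799, 0.2514]
tcp_rot: [180.0, -0.0, 66.5]
wrist_force: [0.6, -0.3, -2.3]
opening: 0.0258
grasp_force: 59.4
```

Run:
```python
from m import *
s=viewer.camera("side")
o=bot.get_obs(); print(o["time"],o["ee_pos"],o["tcp_rot"],o["wrist_force"],o["q"])
X=cloud(s); m=(np.hypot(X[...,0]-.48,X[...,1]-.187)<.07)&(X[...,2]>.214)&(X[...,2]<.233)&(s["depth"]>0); k=X[m]
print(len(k),k.min(0),k.max(0),(k.min(0)+k.max(0))/2,np.median(k[:,2]))
_,hull=cover(s,(0,0),0)
im=cv2.resize(s["color"],None,fx=4,fy=4,interpolation=2)
cv2.polylines(im,[np.int32((hull((.480,.186,.222))+.5)*4)],True,(255,0,0),1)
cv2.polylines(im,[np.int32((hull((.480,.186,.124-.0))+.5)*4)],True,(0,255,0),1)
u=((hull((.48,.186,.17)).mean(0)[0])*4).astype(int); x,y=max(u[0]-220,0),max(u[1]-260,0)
cv2.imwrite("pics/s5.png",im[y:y+520,x:x+440][:,:,::-1])
```

```text
7.65 [0.4784 0.1799 0.2514] [179.9912  -0.0027  66.5537] [ 0.0851  0.6227 -2.7518] [ 20.6121  -0.4066   4.3093  94.7077  -0.0042 134.0584]
478 [0.4283 0.1341 0.2141] [0.5325 0.2364 0.2315] [0.4804 0.1853 0.2228] 0.2232613537757725
```

View pics/s5.png

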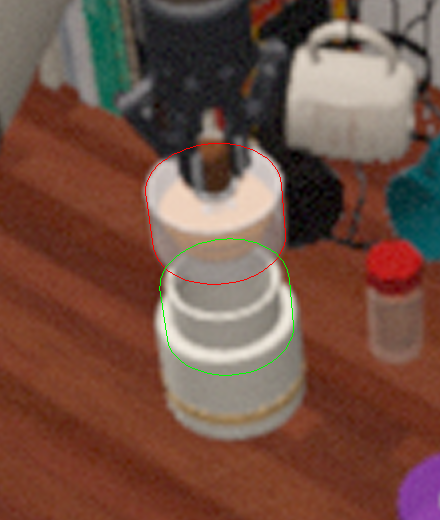

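Run:
```python
from m import *
s=viewer.camera("side")
t=dict(color=cv2.imread("pics/top0.png")[:,:,::-1],vfov=50.08234085072601,cx=277.87119705606773,cy=209.64009492103352,position=[0.2724,-0.0591,1.2605],attitude=[-169.9127,-0.7344,-89.3753])
th=np.linspace(0,2*np.pi,120)
def circ(p,c,r,k):
    f=210/np.tan(np.radians(p["vfov"])/2)
    q=np.c_[c[0]+r*np.cos(th),c[1]+r*np.sin(th),0*th+c[2]]; q=(q-np.array(p["position"]))@Rm(p["attitude"])
    return np.int32((np.c_[f*q[:,0]/q[:,2]+p["cx"],f*q[:,1]/q[:,2]+p["cy"]]+.5)*k)
out=[]
for p,x,y in((s,180,140),(t,140,160)):
    k=6; im=cv2.resize(p["color"],None,fx=k,fy=k,interpolation=cv2.INTER_CUBIC)
    for c,r,col in(((.481,.187,.1235),.044,(255,0,0)),((.481,.187,.1235),.039,(0,0,255)),((.481,.187,.0875),.056,(0,160,0))):
        cv2.polylines(im,[circ(p,c,r,k)],True,col,1)
    if p is s: cv2.polylines(im,[circ(p,(.480,.186,.1715),.05,k)],True,(255,0,255),1);cv2.polylines(im,[circ(p,(.480,.186,.2225),.05,k)],True,(255,0,255),1)
    out.append(im[y*k:y*k+540,x*k:x*k+396])
cv2.imwrite("pics/s6.png",np.hstack(out)[:,:,::-1])
```

```text
(no output)
```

View pics/s6.png

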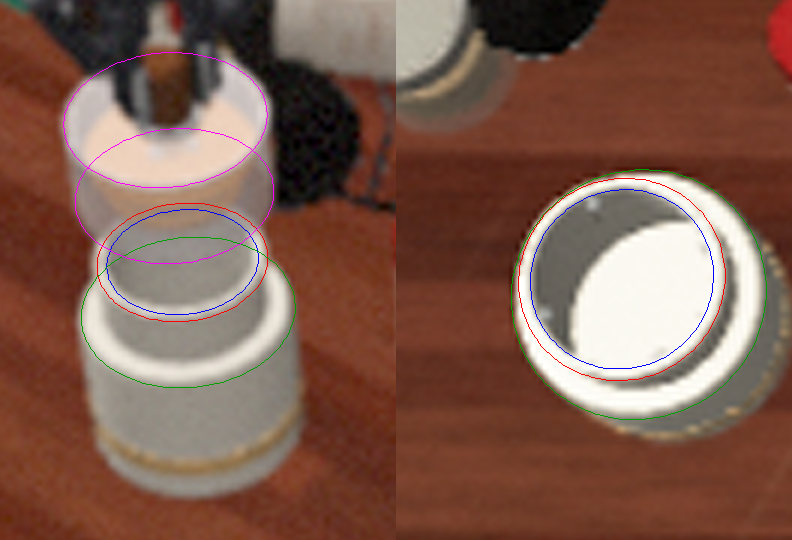

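In the picture the top-view circles sit on the canister mouth and the side-view cover outline fits. The cover is about 1 mm short in y, so I nudge it, descend to just above the rim, then go down in small steps watching the force.

>>> move_arm(offset=[[0.1, 0, 0.6], [0, 0, 1], [0, 0, 1], [0, 0, 0.9], [0, 0, 0.5]], twist=[[0, 0, 0], [0, 0, 0], [0, 0, 0], [0, 0, 0], [0, 0, 0]], grip=[0, 0, 0, 0, 0])

```text
time: 8.2
ee_pos: [0.4783, 0.1815, 0.2097]
tcp_rot: [-179.9, 0.1, 66.6]
wrist_force: [0.0, -0.3, -3.3]
opening: 0.0263
grasp_force: 59.4
```

>>> move_arm(offset=[[0, 0, 0.3], [0, 0, 0.3], [0, 0, 0.3], [0, 0, 0]], twist=[[0, 0, 0], [0, 0, 0], [0, 0, 0], [0, 0, 0]], grip=[0, 0, 0, 0])

```text
time: 8.6
ee_pos: [0.4787, 0.1816, 0.202]
tcp_rot: [-180.0, 0.0, 66.6]
wrist_force: [-0.1, 0.5, -2.6]
opening: 0.0263
grasp_force: 59.4
```

>>> move_arm(offset=[[0, 0, 0.3], [0, 0, 0.3], [0, 0, 0]], twist=[[0, 0, 0], [0, 0, 0], [0, 0, 0]], grip=[0, 0, 0])

```text
time: 8.9
ee_pos: [0.4786, 0.1816, 0.1958]
tcp_rot: [-180.0, 0.0, 66.6]
wrist_force: [-0.3, -0.2, -3.1]
opening: 0.0262
grasp_force: 59.4
```

>>> move_arm(offset=[[0, 0, 0.3], [0, 0, 0.2], [0, 0, 0]], twist=[[0, 0, 0], [0, 0, 0], [0, 0, 0]], grip=[0, 0, 0])

```text
time: 9.2
ee_pos: [0.4784, 0.1816, 0.1911]
tcp_rot: [-180.0, 0.0, 66.6]
wrist_force: [-2.2, -0.7, -1.0]
opening: 0.0264
grasp_force: 59.6
```

>>> move_arm(offset=[[-0.07, -0.08, 0], [0, 0, 0]], twist=[[0, 0, 0], [0, 0, 0]], grip=[0, 0])

```text
time: 9.4
ee_pos: [0.4778, 0.1813, 0.1914]
tcp_rot: [180.0, -0.0, 66.6]
wrist_force: [-0.3, 0.5, -2.0]
opening: 0.0261
grasp_force: 59.4
```

>>> move_arm(offset=[[0, 0, 0.2], [0, 0, 0]], twist=[[0, 0, 0], [0, 0, 0]], grip=[0, 0])

```text
time: 9.6
ee_pos: [0.478, 0.1814, 0.1897]
tcp_rot: [179.9, -0.0, 66.6]
wrist_force: [0.4, -0.3, 1.9]
opening: 0.0262
grasp_force: 59.9
```

>>> move_arm(offset=[[0, 0, 0.2], [0, 0, 0.2], [0, 0, 0]], twist=[[0, 0, 0], [0, 0, 0], [0, 0, 0]], grip=[0, 0, 0])

```text
time: 9.9
ee_pos: [0.4776, 0.1812, 0.1846]
tcp_rot: [-180.0, 0.0, 66.6]
wrist_force: [1.0, 0.1, -3.1]
opening: 0.0262
grasp_force: 59.4
```

>>> move_arm(offset=[[0, 0, 0.2], [0, 0, 0.2], [0, 0, 0]], twist=[[0, 0, 0], [0, 0, 0], [0, 0, 0]], grip=[0, 0, 0])

```text
time: 10.2
ee_pos: [0.4772, 0.1811, 0.1801]
tcp_rot: [-179.9, 0.1, 66.6]
wrist_force: [-0.4, 0.3, -7.6]
opening: 0.0261
grasp_force: 59.6
```

>>> move_arm(offset=[[0, 0, 0.3], [0, 0, 0.3], [0, 0, 0.2], [0, 0, 0]], twist=[[0, 0, 0], [0, 0, 0], [0, 0, 0], [0, 0, 0]], grip=[0, 0, 0, 0])

```text
time: 10.6
ee_pos: [0.4775, 0.1813, 0.1791]
tcp_rot: [179.8, -0.2, 66.6]
wrist_force: [-16.4, -6.3, 38.7]
opening: 0.0261
grasp_force: 64.8
```

>>> move_arm(offset=[[0, 0, -0.3], [0, 0, -0.15], [0, 0, 0]], twist=[[0, 0, 0], [0, 0, 0], [0, 0, 0]], grip=[0, 0, 0])

```text
time: 10.9
ee_pos: [0.4777, 0.1813, 0.1793]
tcp_rot: [179.9, -0.1, 66.6]
wrist_force: [-5.4, -0.3, 12.2]
opening: 0.0264
grasp_force: 61.7
```

Run:
```python
from m import *
s=viewer.camera("side"); o=bot.get_obs(); print(o["time"],o["ee_pos"],o["tcp_rot"],o["wrist_force"],o["torque"])
X=cloud(s); m=(np.hypot(X[...,0]-.48,X[...,1]-.187)<.07)&(X[...,2]>.138)&(X[...,2]<.165)&(s["depth"]>0); k=X[m]
print(len(k),(k.min(0)+k.max(0))/2,np.ptp(k,axis=0),np.median(k[:,2]),np.histogram(k[:,2],bins=np.arange(.138,.166,.002)))
# plane fit of top
q=k[(abs(k[:,2]-np.median(k[:,2]))<.006)]; A=np.c_[q[:,:2]-[.48,.187],np.ones(len(q))]; print(np.linalg.lstsq(A,q[:,2],rcond=None)[0])
im=cv2.resize(s["color"][140:240,170:260],None,fx=6,fy=6,interpolation=2)
cv2.imwrite("pics/s7.png",im[:,:,::-1])
```

```text
10.95 [0.4777 0.1813 0.1793] [179.9466  -0.0589  66.6245] [-5.4605 -2.4762 10.8788] [-0.3671  1.1687  0.0643]
495 [0.4779 0.1891 0.1509] [0.1034 0.1022 0.0257] 0.15101892943730988 (array([ 12,  23,  12,  24,  33,  84, 115, 108,  49,  17,   7,   5,   6]), array([0.138, 0.14 , 0.142, 0.144, 0.146, 0.148, 0.15 , 0.152, 0.154,
       0.156, 0.158, 0.16 , 0.162, 0.164]))
[0.0073 0.0112 0.1514]
```

View pics/s7.png

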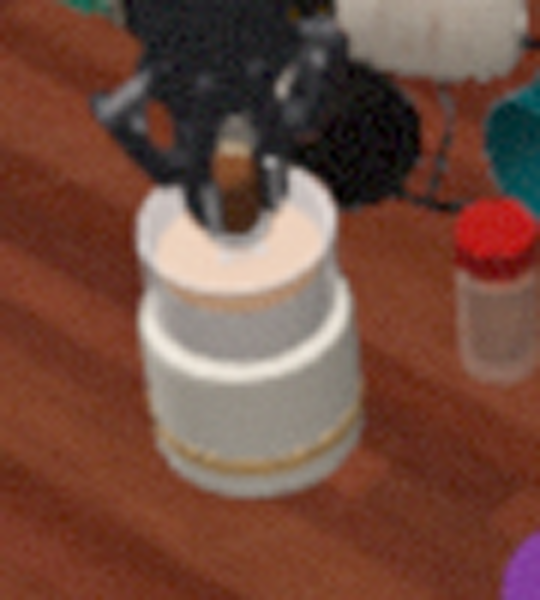

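Run:
```python
from m import *
s=viewer.camera("side")
X=cloud(s); r=np.hypot(X[...,0]-.48,X[...,1]-.187); m=(r>.0505)&(r<.0545)&(X[...,2]>.07)&(X[...,2]<.11)&(s["depth"]>0)
z=X[m][:,2]; print(len(z),np.histogram(z,bins=np.arange(.07,.111,.002)),np.median(z))
```

```text
128 (array([ 8,  9,  6,  8,  7, 10,  7,  8, 12, 15,  9, 10,  9,  6,  1,  0,  0,
        2,  0,  1]), array([0.07 , 0.072, 0.074, 0.076, 0.078, 0.08 , 0.082, 0.084, 0.086,
       0.088, 0.09 , 0.092, 0.094, 0.096, 0.098, 0.1  , 0.102, 0.104,
       0.106, 0.108, 0.11 ])) 0.08614065894267153
```

>>> move_arm(offset=[[-0.1, -0.12, 0], [0, 0, 0]], twist=[[0, 0, 0], [0, 0, 0]], grip=[0, 0])

```text
time: 11.2
ee_pos: [0.4774, 0.1812, 0.1793]
tcp_rot: [179.8, -0.2, 66.6]
wrist_force: [2.0, 0.2, 7.7]
opening: 0.0261
grasp_force: 61.2
```

>>> move_arm(offset=[[0, 0, 0.2], [0, 0, 0]], twist=[[0, 0, 0], [0, 0, 0]], grip=[0, 0])

```text
time: 11.4
ee_pos: [0.4775, 0.1813, 0.1792]
tcp_rot: [179.7, -0.2, 66.6]
wrist_force: [-3.8, -1.6, 21.8]
opening: 0.0261
grasp_force: 62.7
```

>>> move_arm(offset=[[0, 0, -0.2], [0, 0, -0.15], [0, 0, 0]], twist=[[0, 0, 0], [0, 0, 0], [0, 0, 0]], grip=[0, 0, 0])

```text
time: 11.7
ee_pos: [0.4766, 0.181, 0.1793]
tcp_rot: [180.0, -0.0, 66.6]
wrist_force: [1.7, 0.6, 3.1]
opening: 0.0262
grasp_force: 60.7
```

>>> move_arm(offset=[[0, 0, -0.1], [0, 0, 0]], twist=[[0, 0, 0], [0, 0, 0]], grip=[0, 0])

```text
time: 11.9
ee_pos: [0.4759, 0.1808, 0.1796]
tcp_rot: [-179.9, 0.1, 66.6]
wrist_force: [2.7, 0.2, -2.7]
opening: 0.0261
grasp_force: 59.9
```

>>> move_arm(offset=[[0, 0, -0.1], [0, 0, 0]], twist=[[0, 0, 0], [0, 0, 0]], grip=[0, 0])

```text
time: 12.1
ee_pos: [0.4758, 0.1807, 0.1806]
tcp_rot: [-179.9, 0.1, 66.6]
wrist_force: [-0.3, 0.4, -5.5]
opening: 0.0258
grasp_force: 59.7
```

>>> move_arm(offset=[[0.03, 0.06, -0.1], [0, 0, 0]], twist=[[0, 0, 0], [0, 0, 0]], grip=[0, 0])

```text
time: 12.3
ee_pos: [0.4769, 0.1809, 0.1825]
tcp_rot: [180.0, -0.0, 66.6]
wrist_force: [-0.4, -0.7, -2.8]
opening: 0.026
grasp_force: 60.1
```

>>> move_arm(offset=[[0, 0, -0.2], [0, 0, 0]], twist=[[0, 0, 0], [0, 0, 0]], grip=[0, 0])

```text
time: 12.5
ee_pos: [0.4771, 0.181, 0.185]
tcp_rot: [180.0, -0.0, 66.6]
wrist_force: [-0.9, -0.1, -0.5]
opening: 0.0264
grasp_force: 60.2
```

>>> move_arm(offset=[[0, 0, -0.3], [0, 0, 0]], twist=[[0, 0, 0], [0, 0, 0]], grip=[0, 0])

```text
time: 12.7
ee_pos: [0.4771, 0.181, 0.188]
tcp_rot: [180.0, -0.0, 66.6]
wrist_force: [-0.8, 0.5, -0.6]
opening: 0.0261
grasp_force: 60.2
```

>>> move_arm(offset=[[0, 0, -0.4], [0, 0, -0.5], [0, 0, -0.5], [0, 0, -0.5], [0, 0, 0]], twist=[[0, 0, 0], [0, 0, 0], [0, 0, 0], [0, 0, 0], [0, 0, 0]], grip=[0, 0, 0, 0, 0])

```text
time: 13.2
ee_pos: [0.4772, 0.181, 0.2072]
tcp_rot: [179.9, -0.0, 66.6]
wrist_force: [0.8, -0.1, -2.0]
opening: 0.026
grasp_force: 60.2
```

Run:
```python
from m import *
s=viewer.camera("side"); o=bot.get_obs(); print(o["time"],o["ee_pos"],o["tcp_rot"],o["wrist_force"])
im=cv2.resize(s["color"][130:230,170:260],None,fx=6,fy=6,interpolation=2)
cv2.imwrite("pics/s8.png",im[:,:,::-1])
```

```text
13.25 [0.4771 0.181  0.2067] [179.9701  -0.0291  66.6218] [ 0.4804  0.7732 -2.8491]
```

View pics/s8.png

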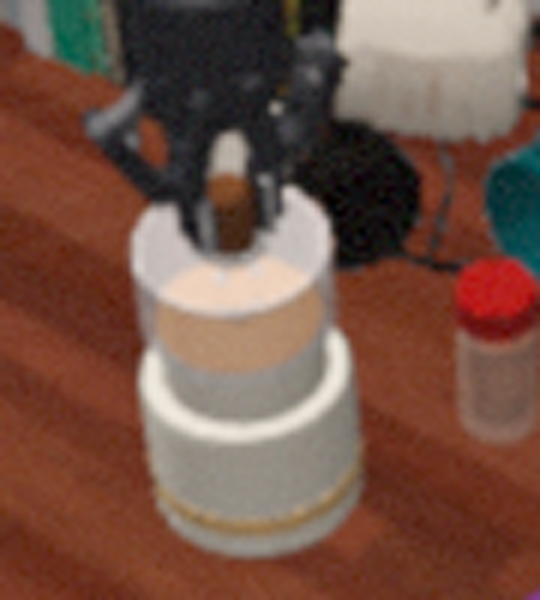

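The inner lid (orange disc, crop centre (240,315)) is left on the rim and the cover has separated from it. I raise the cover clear.

>>> move_arm(offset=[[0, 0, -0.7], [0, 0, -1], [0, 0, -1], [0, 0, -1], [0, 0, -0.8]], twist=[[0, 0, 0], [0, 0, 0], [0, 0, 0], [0, 0, 0], [0, 0, 0]], grip=[0, 0, 0, 0, 0])

```text
time: 13.75
ee_pos: [0.4771, 0.181, 0.2526]
tcp_rot: [180.0, -0.0, 66.6]
wrist_force: [0.5, 0.6, -1.8]
opening: 0.0261
grasp_force: 60.2
```

>>> move_arm(offset=[[0, 0, 0], [0, 0, 0], [0, 0, 0], [0, 0, 0], [0, 0, 0]], twist=[[0, 0, 0], [0, 0, 0], [0, 0, 0], [0, 0, 0], [0, 0, 0]], grip=[0, 0, 0, 0, 0])

```text
time: 14.25
ee_pos: [0.4767, 0.1809, 0.2509]
tcp_rot: [-180.0, 0.0, 66.6]
wrist_force: [-0.2, -0.0, -2.1]
opening: 0.0261
grasp_force: 60.2
```

Run:
```python
from m import *
s=viewer.camera("side"); o=bot.get_obs(); print(o["time"],o["ee_pos"],o["tcp_rot"],o["wrist_force"])
X=cloud(s); hsv=cv2.cvtColor(s["color"],cv2.COLOR_RGB2HSV)
r=np.hypot(X[...,0]-.48,X[...,1]-.187); m=(r<.05)&(X[...,2]>.12)&(X[...,2]<.14)&(s["depth"]>0)&(hsv[...,1]>60); q=X[m]
A=np.c_[q[:,:2]-[.48,.187],np.ones(len(q))]; print(len(q),np.linalg.lstsq(A,q[:,2],rcond=None)[0],np.median(q,0))
im=cv2.resize(s["color"][120:220,170:260],None,fx=6,fy=6,interpolation=2)
cv2.imwrite("pics/s9.png",im[:,:,::-1])
```

```text
14.3 [0.4768 0.1809 0.251 ] [-179.9807    0.0201   66.6266] [ 0.2206  1.0574 -1.9978]
260 [-0.0035  0.0098  0.1304] [0.4626 0.1697 0.1304]
```

View pics/s9.png

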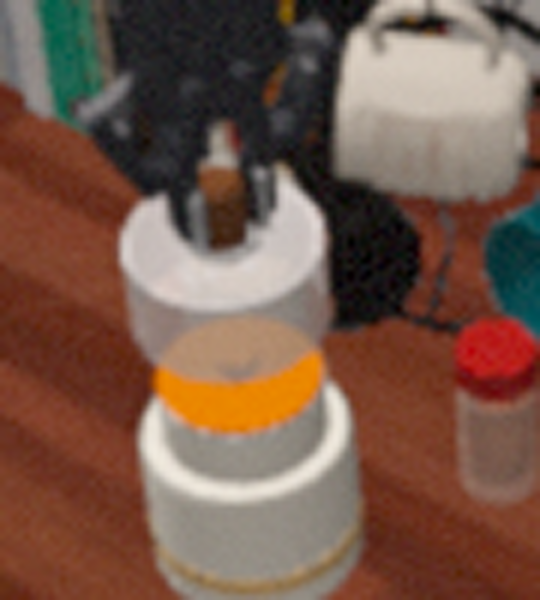

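The orange lid lies flat on the rim, its top at z = 0.130, which agrees with where the hard stop was felt. The empty cover is held level above it, so I hand the job in.

```bash
python3 -c "
from workcell import bot
print(bot.job_done())"
```

```text
the job is handed in; nothing more can be done
None
```

The inner lid is snapped home, flat on the canister rim. The arm is holding the cover level, about 2.5 cm above the lid's knob. I handed the job in at about 14 s; no verdict came back.

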